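# Stack the deep-well plates and cover them

## Task

Stack the loose deep-well sample plate on the matching plate that sits on the black base, then put the tall flat-topped lid with the same cut corners on top. Turn each so that its two cut corners lie over the cut corners below, lower it until its skirt drops fully over the raised top of the one beneath and it sits level, and let go without dropping it. The square-cornered plate and lid do not belong.

Things in the scene. Friction and masses are not known exactly. Their poses are not given: they have to be found in the camera images.
- base_top (a point): Bottom plate, off-white plastic, fixed on a black base 136 x 76 x 6 mm, 52 mm high with it. 124 mm long (x), 64 wide (y), upright sides; both corners at the -x end cut at 45 degrees (22 mm legs), +x end square. Top 9 mm: a narrower raised deck with dark wells, 98 x 37 mm (uppermost 3 mm 92 x 31). Point: centre of the deck's top face; z up.
- base_nose (a point): On the same bottom plate: the middle of the short end face between its two cut corners, 62 mm from the centre towards -x and 9 mm below the deck top. It shows which way the cut end points.
- plate_mid (a point): Loose plate like the bottom one, no black base, upright on the bench, 46 mm high, sides straight up to 37. 124 mm long (x), 64 wide (y), upright sides; both corners at the -x end cut at 45 degrees (22 mm legs), +x end square. Recess below: 8 mm deep, 118 x 58 mm, fits over a deck. 0.14 kg; grip across the width. Point: its centre, 23 mm up; z up. Seated: 15 mm above base_top.
- lid_mid (a point): Loose off-white lid, upright on the bench, 44 mm high, smooth flat top, no wells. 124 mm long (x), 64 wide (y), upright sides; both corners at the -x end cut at 45 degrees (22 mm legs), +x end square. Recess below: 8 mm deep, 118 x 58 mm, fits over a deck. 0.09 kg; grip across the width. Point: its centre, 22 mm up; z up. Seated: 37 mm above plate_mid, 52 mm above base_top.
Not all that is in view belongs to the job. Leave any red or turquoise look-alike of the part that bears lid_mid alone.

How it is judged (in metres and radians):
On the way:
1. the loose plate is seated on the bottom plate, cut corners over cut corners (horizontal distance between plate_mid and base_top below 0.016 m and angle between the x axis of plate_mid and the x axis of base_top, either way round below 0.21 rad and x of base_nose in the frame of plate_mid below -0.03 m and angle between plate_mid's own z axis and vertical below 0.06 rad and z of plate_mid in the frame of base_top between 0.011 and 0.019 m), for 0.2 s.
At the end, for the whole second after the job is handed in: Plate on bottom plate, lid on plate: each centred within 16 mm of the one below, within 12 degrees of the bottom plate with the cut end the same way, level within 3.4 degrees, within 4 mm of seated height (plate 15 mm, lid 52 mm above base_top), at rest (all of step 1 and horizontal distance between lid_mid and plate_mid below 0.016 m and angle between the x axis of lid_mid and the x axis of base_top, either way round below 0.21 rad and x of base_nose in the frame of lid_mid below -0.03 m and angle between lid_mid's own z axis and vertical below 0.06 rad and z of lid_mid in the frame of base_top between 0.048 and 0.056 m and linear speed of each of plate, lid below 0.02 m/s); the robot touches nothing.
It fails at once if the plate is dropped (over 0.8 m/s out of the fingers, a fall of about 30 mm) (contact force between the fingers and plate below 0.05 N and linear speed of plate above 0.8 m/s).
It fails at once if the lid is dropped (over 0.8 m/s out of the fingers, a fall of about 30 mm) (contact force between the fingers and lid below 0.05 N and linear speed of lid above 0.8 m/s).
It also fails if it takes over 54 s, if anything falls off the work surface, if the arm or the gripper's body presses on something with over 40 N, if the wrist force passes 120 N, or if a joint passes its speed limit or range.

## Robot

A 6-joint arm with a two-finger parallel gripper is mounted at the origin on the work surface. World frame = base frame: x ahead of the robot, y to its left, z up, the work surface at z = 0. Lengths are in mm, angles in rad, forces in N, time in s.
With the tool pointing down it reaches from about 275 to 1000 mm from the base axis. Payload 8.4 kg.
Tool frame: the origin (TCP) lies midway between the tips of the shut fingers; the grasp point (between the pads) lies 19 mm behind it; z points along the fingers, y is the direction in which the jaws open and shut (so a half turn about z gives the same grasp; the last joint's range is limited). The gripper opens to 85 mm and grips with 20 to 120 N. Pads are 22 mm wide; open, the fingers measure 114 mm over their backs; the gripper's body (76 mm by 85 mm) begins 54 mm behind the grasp point. The pads swing forward as they close: fully open they stand 13 mm farther back than shut.
Start: joints at [-1.313, 0.353, 1.633, -0, 1.155, -0.002], TCP at [160.553, -604.029, 231.281] pointing down, gripper open.
Joint ranges: [-2.63, 2.63], [-0.92, 2.1], [0.06, 2.66], [-1.3, 4.44], [0, 2.69], [-3.02, 3.02]. Speed limits (rad/s): [2.22, 2.22, 2.79, 3.14, 3.14, 3.14].

## Interface

Orientations are given as [roll, pitch, yaw] about the fixed x, y, z axes, in that order (R = Rz(yaw) Ry(pitch) Rx(roll)).
In Python, from rig import * gives the robot as it stands.
- The arm moves only by the tool play_rows, never from a script. Its argument "moves" is a list of rows, each a list of 3 entries, a list of its own where there are three numbers: the shift along the tool's x, y, z in m, then the turn, a rotation vector about the tool's x, y, z in rad, then the opening in per cent of the stroke, from 0 (shut) to 100 (fully open). In form: [[[x, y, z], [rx, ry, rz], fingers], ...]. A call has 1 to 20 rows; each row shifts and turns the commanded pose from where the row before left it, along the tool's axes as they then stand; what a row does not reach is not made up. A row lasts 1/10 s, in which the tool goes at most 50 mm and 8.59 degrees, less where a joint would pass 70% of its speed; a pose out of reach is approached as far as the arm can. A call is refused whole if a number of a shift passes 0.05 or a number of a turn 0.15, either way. A call with a gripper value outside its range is refused whole. The fingers move at their own pace and stop on an object; "squeeze" is the grip in N (left out, the last holds). Time passes only in rows, so rows that do not move let the fingers close. It gives the time, the measured TCP pose, the force and the opening at its end, in the units of the state.
- sense(): the state, without advancing time (a new reading comes with each control period).
- grab_frame(name): name is "scene" or "top"; returns a dict with "pixels" (480x640x3 uint8, red, green, blue), "intrinsics" (3x3 intrinsics, pixels), "R" (3x3) and "t" (3): a world point X has camera coordinates R X + t. Camera axes: x right, y down, z forward; pixel columns grow to the right and rows downward; lengths in mm; the calibration is good to about 2 mm. A picture is of the moment at which its call begins. There is no depth.
- sign_off(): hands the job in, once; it reports no verdict.
The state is a dict: "clock": time; "qpos": joint angles; "qvel": joint speeds; "joint_efforts": joint torques, N m; "eef_pos": TCP position; "tcp_rot": TCP orientation; "contact_force": force on the tool from outside, world axes, zero at the start; "wrist_torque": the same for the moment, N m; "opening": opening from 0.0 (shut) to 1.0 (fully open).
Only numpy, scipy, OpenCV 4.12 (cv2) and the standard library are available. Lean on these libraries where they do the work, as an engineer would, in place of code of your own. Each camera call takes 0.05 s, during which the arm holds its last target. There are 200 camera calls.

## Working session

There is one attempt and no reset: what is moved stays moved. The work goes in short steps, Python scripts to look and compute and a tool call to move; the robot and the scene stay as the last step left them, time stands still between calls to the robot, and variables do not carry over. Pictures are saved under pics/ and viewed, about 8 in all and at most 12, crops included, and the job is handed in when it is done.

Besides the shell and the picture viewer there is one more tool, called after "Emit:" as name(argument=value, ...), one argument or row to a line, values as JSON. play_rows: Moves the arm, as the interface text tells. Its arguments: {"type":"object","properties":{"moves":{"type":"array"},"squeeze":{"type":"number"}},"required":["moves"]}

```bash
mkdir -p pics; python3 - <<'E'
from rig import *
import cv2,pickle
d={}
for n in("scene","top"):
    f=grab_frame(n);d[n]=f;cv2.imwrite(f"pics/{n}0.png",f["pixels"][:,:,::-1]);print(n,f["intrinsics"],f["R"],f["t"])
pickle.dump(d,open("f0.pkl","wb"))
s=sense();print(s)
E
```

```text
scene [[463.99050538   0.         320.4990704 ]
 [  0.         463.99050538 235.71152908]
 [  0.           0.           1.        ]] [[-0.4775466   0.87859526  0.00442905]
 [ 0.65873186  0.36136997 -0.65991218]
 [-0.58139624 -0.31222126 -0.75132969]] [ 146.40652965 -268.00092496 1318.42799693]
top [[454.63330156   0.         316.72540167]
 [  0.         454.63330156 240.14097163]
 [  0.           0.           1.        ]] [[ 0.02480728 -0.99969096 -0.00160659]
 [-0.9966579  -0.02460683 -0.07789437]
 [ 0.07783077  0.00353357 -0.99696032]] [ 46.49651804 453.6066959  949.05030789]
{'clock': 0.1, 'qpos': array([-1.31341406e+00,  3.53584451e-01,  1.63405902e+00,  1.08848499e-05,
        1.15518680e+00, -2.42732531e-03]), 'qvel': array([ 0.00131721, -0.00128012, -0.00382132,  0.00080937, -0.00092072,
       -0.00089947]), 'joint_efforts': array([-6.93878610e-04, -6.06359553e+01, -3.42821074e+01, -1.05707559e-04,
        3.84985702e-03,  3.13541960e-06]), 'eef_pos': array([ 160.43950092, -603.61893214,  230.63359204]), 'tcp_rot': array([-3.14035507e+00, -1.29568447e-05,  2.59805183e-01]), 'contact_force': array([ 0.54333275, -0.07950031,  0.99686527]), 'wrist_torque': array([ 0.01473117, -0.02976807,  0.04353334]), 'opening': 1.0008877867611314}
```

View pics/scene0.png

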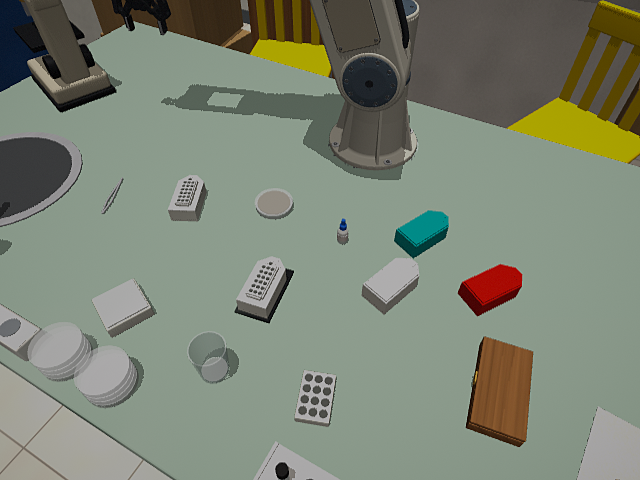

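View pics/top0.png

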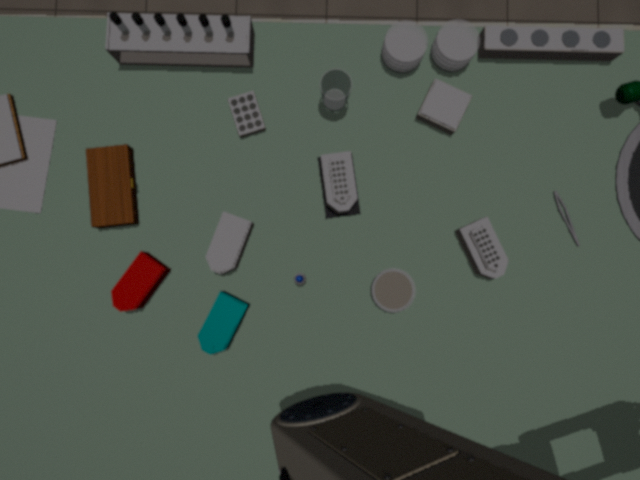

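The top view shows the base plate on black at (340,183), a loose plate with wells and cut corners at (484,248), and a white cut-corner lid at (229,243). The things to leave alone are the square-cornered well plate (246,113), the square lid (445,105), the red lid (140,282) and the turquoise lid (223,323). I'll fit silhouettes in both views and confirm with an enlarged crop.

```bash
cat > fit.py <<'E'
import numpy as np,cv2
from scipy.optimize import minimize
B=np.array([[62,32],[62,-32],[-40,-32],[-62,-10],[-62,10],[-40,32]],float)
def rect(l,w):return np.array([[l,w],[l,-w],[-l,-w],[-l,w]])/2.
def lay(P,z):return np.c_[P,np.full(len(P),z)]
def model(kind,z0):
    if kind=="lid":return np.r_[lay(B,z0),lay(B,z0+44)]
    return np.r_[lay(B,z0),lay(B,z0+37),lay(rect(98,37),z0+43),lay(rect(92,31),z0+46)]
def proj(f,X):
    c=X@np.array(f["R"]).T+np.array(f["t"]);p=c@np.array(f["intrinsics"]).T;return p[:,:2]/p[:,2:]
def place(M,p):
    c,s=np.cos(p[2]),np.sin(p[2]);return M@np.array([[c,s,0],[-s,c,0],[0,0,1]])+[p[0],p[1],0]
def mask(f,seed,r=45):
    im=f["pixels"].astype(int);R,G,Bl=im[...,0],im[...,1],im[...,2]
    m=((G-R<0.07*G)&(G>45)).astype(np.uint8)
    w=np.zeros_like(m);cv2.circle(w,tuple(int(v) for v in seed),r,1,-1);m&=w
    m=cv2.morphologyEx(m,cv2.MORPH_CLOSE,np.ones((5,5)))
    cs,_=cv2.findContours(m,cv2.RETR_EXTERNAL,cv2.CHAIN_APPROX_NONE)
    c=max(cs,key=cv2.contourArea);o=np.zeros_like(m);cv2.drawContours(o,[c],-1,1,-1);return o
def hull(f,M,p):return cv2.convexHull(proj(f,place(M,p)).astype(np.float32))
def fit(views,kind,z0,p0):
    M=model(kind,z0)
    def cost(p):
        t=0
        for f,m in views:
            o=np.zeros(m.shape,np.uint8);cv2.fillConvexPoly(o,np.round(hull(f,M,p)*16).astype(np.int32),255,cv2.LINE_AA,4)
            o=o/255.;t+=np.abs(o-m).sum()/m.sum()
        return t
    best=min((minimize(cost,[p0[0],p0[1],p0[2]+d],method="Nelder-Mead",options=dict(initial_simplex=np.array([p0[0],p0[1],p0[2]+d])+[[0,0,0],[15,0,0],[0,15,0],[0,0,.2]])) for d in(-.2,0,.2)),key=lambda r:r.fun)
    return best.x,best.fun
def ground(f,uv,z):
    K=np.array(f["intrinsics"]);R=np.array(f["R"]);t=np.array(f["t"])
    d=R.T@np.linalg.inv(K)@[uv[0],uv[1],1];o=-R.T@t;return (o+d*(z-o[2])/d[2])[:2]
E
python3 - <<'E'
from fit import *;import pickle
d=pickle.load(open("f0.pkl","rb"));T,S=d["top"],d["scene"]
vis={n:d[n]["pixels"][:,:,::-1].copy() for n in d}
crops=[]
for n,kind,z0,ut,us,nose in[("base","plate",6,(340,183),(264,285),(343,210)),("plate","plate",0,(484,248),(187,197),(495,275)),("lid","lid",0,(229,243),(391,283),(220,270))]:
    a=ground(T,ut,40);b=ground(T,nose,40);v=b-a
    p0=[*a,np.arctan2(-v[1],-v[0])]
    for nm,vw in(("top",[(T,mask(T,ut))]),("scene",[(S,mask(S,us))]),("both",[(T,mask(T,ut)),(S,mask(S,us))])):
        p,c=fit(vw,kind,z0,p0);print(n,nm,p.round(3),round(c,3))
    for f,k,u in((T,"top",ut),(S,"scene",us)):
        big=cv2.resize(vis[k][u[1]-42:u[1]+42,u[0]-42:u[0]+42],None,fx=3,fy=3,interpolation=cv2.INTER_CUBIC)
        M=model(kind,z0);h=(hull(f,M,p).reshape(-1,2)-np.array(u)+42.5)*3
        o=big.copy();cv2.polylines(o,[h.astype(np.int32)],True,(0,0,255),1);crops.append(o)
cv2.imwrite("pics/c1.png",np.vstack([np.hstack(crops[0::2]),np.hstack(crops[1::2])]))
E
```

```text
base top [5.75832e+02 1.31510e+01 1.69000e-01] 0.055
base scene [5.77589e+02 1.36850e+01 1.73000e-01] 0.047
base both [5.7700e+02 1.3194e+01 1.7200e-01] 0.108
plate top [ 440.978 -295.591    0.452] 0.109
plate scene [ 442.443 -295.972    0.479] 0.07
plate both [ 441.571 -295.71     0.459] 0.183
lid top [ 4.38565e+02  2.45528e+02 -3.20000e-01] 0.068
lid scene [ 4.40006e+02  2.45813e+02 -3.10000e-01] 0.066
lid both [ 4.39002e+02  2.45551e+02 -3.19000e-01] 0.138
```

View pics/c1.png

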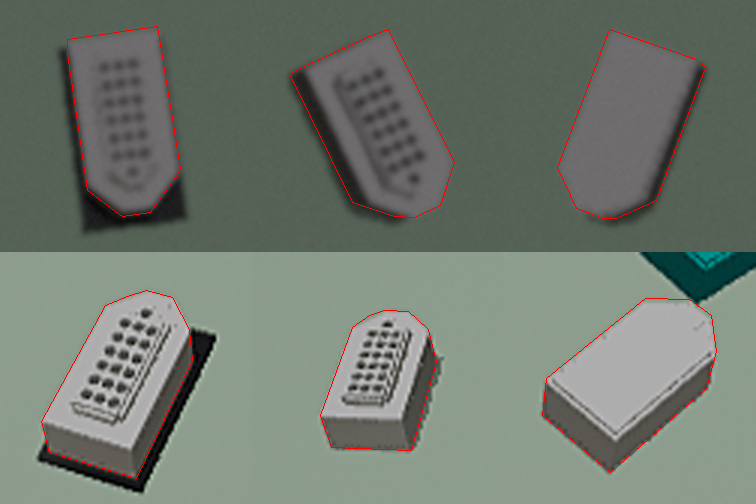

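The outlines fit in both views, within 1.5 mm of each other. The crop confirms a cut-corner plate with wells and an off-white, flat-topped cut-corner lid. All three noses point towards the robot. Next is the approach to the plate.

```bash
cat > go.py <<'E'
import sys,numpy as np
from rig import *
from scipy.spatial.transform import Rotation as Ro
x,y,z,yaw=map(float,sys.argv[1:5]);s=sense()
R=Ro.from_euler("xyz",s["tcp_rot"]);T=Ro.from_euler("xyz",[np.pi,0,yaw])
d=np.array([x,y,z])-s["eef_pos"]
print("t",round(s["clock"],2),"pos",s["eef_pos"].round(1),"rot",s["tcp_rot"].round(4),"open",round(float(s["opening"]),3),"F",s["contact_force"].round(1),"j6",s["qpos"][5].round(2))
print("shift now-axes",R.inv().apply(d).round(1),"target-axes",T.inv().apply(d).round(1),"turn",(R.inv()*T).as_rotvec().round(4))
E
python3 go.py 441.7 -295.8 150 .465
```

```text
t 0.1 pos [ 160.4 -603.6  230.6] rot [-3.1404 -0.      0.2598] open 1.001 F [ 0.5 -0.1  1. ] j6 -0.0
shift now-axes [ 350.9 -225.1   80.9] target-axes [ 389.4 -149.    80.6] turn [-1.200e-03 -1.000e-04 -2.052e-01]
```

Emit:
play_rows(
  moves=[
    [[0.02,-0.0125,0.003],[0,0,0],100],
    [[0.035,-0.0225,0.008],[0,0,0],100],
    [[0.035,-0.0225,0.008],[0,0,0],100],
    [[0.035,-0.0225,0.008],[0,0,0],100],
    [[0.035,-0.0225,0.008],[0,0,0],100],
    [[0.035,-0.0225,0.008],[0,0,0],100],
    [[0.035,-0.0225,0.008],[0,0,0],100],
    [[0.035,-0.0225,0.008],[0,0,0],100],
    [[0.035,-0.0225,0.008],[0,0,0],100],
    [[0.035,-0.0225,0.008],[0,0,0],100],
    [[0.016,-0.01,0.006],[0,0,0],100],
    [[0,0,0],[0,0,-0.1],100],
    [[0,0,0],[0,0,-0.105],100],
    [[0,0,0],[0,0,0],100],
    [[0,0,0],[0,0,0],100],
  ],
)

```text
clock: 1.6
eef_pos: [441.8, -296.4, 150.1]
tcp_rot: [-3.141, 0.0, 0.462]
contact_force: [0.8, 0.5, 0.2]
opening: 1.0
```

```bash
python3 go.py 441.7 -295.8 4 .465
```

```text
t 1.6 pos [ 441.8 -296.4  150.1] rot [-3.1413e+00  2.0000e-04  4.6170e-01] open 1.0 F [0.8 0.5 0.2] j6 0.52
shift now-axes [  0.2  -0.5 146.1] target-axes [  0.2  -0.6 146.1] turn [-0.0003  0.0002 -0.0033]
```

Emit:
play_rows(
  moves=[
    [[0,0,0.02],[0,0,0],100],
    [[0,0,0.03],[0,0,0],100],
    [[0,0,0.03],[0,0,0],100],
    [[0,0,0.025],[0,0,0],100],
    [[0,0,0.02],[0,0,0],100],
    [[0,0,0.015],[0,0,0],100],
    [[0,0,0.006],[0,0,0],100],
    [[0,0,0],[0,0,0],100],
    [[0,0,0],[0,0,0],80],
    [[0,0,0],[0,0,0],70],
    [[0,0,0],[0,0,0],50],
    [[0,0,0],[0,0,0],50],
    [[0,0,0],[0,0,0],50],
    [[0,0,0],[0,0,0],50],
    [[0,0,0],[0,0,0],50],
  ],
  squeeze=40,
)

```text
clock: 3.1
eef_pos: [442.5, -296.8, 5.3]
tcp_rot: [3.14, -0.001, 0.464]
contact_force: [-1.2, 0.6, 7.5]
opening: 0.742
```

```bash
python3 go.py 577 13.2 130 .172; python3 - <<'E'
from rig import *;import cv2
a=grab_frame("scene")["pixels"][120:300,90:330,::-1];b=grab_frame("top")["pixels"][160:340,380:620,::-1]
cv2.imwrite("pics/g1.png",cv2.resize(np.hstack([a,b]) if 0 else cv2.hconcat([a.copy(),b.copy()]),None,fx=1.6,fy=1.6))
E
```

```text
t 3.1 pos [ 442.5 -296.8    5.3] rot [ 3.1404e+00 -7.0000e-04  4.6440e-01] open 0.742 F [-1.2  0.6  7.5] j6 0.51
shift now-axes [ 259.2 -216.8 -124.8] target-axes [ 185.6 -282.4 -124.7] turn [ 0.0011 -0.0009  0.2924]
```

View pics/g1.png

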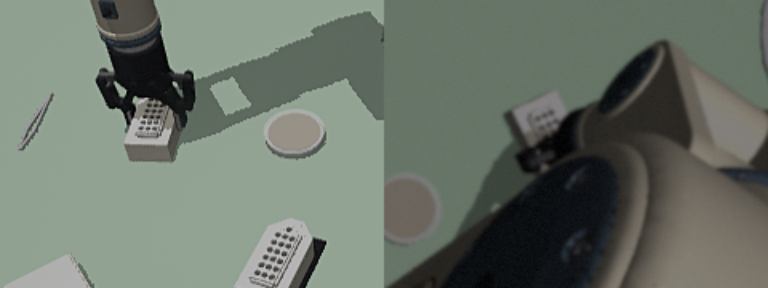

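The jaws hold the plate across its width at the middle: opening 0.742, about 63 mm. Next I lift it and carry it over the base.

Emit:
play_rows(
  moves=[
    [[0,0,-0.005],[0,0,0],50],
    [[0,0,-0.02],[0,0,0],50],
    [[0,0,-0.03],[0,0,0],50],
    [[0,0,-0.03],[0,0,0],50],
    [[0,0,-0.02],[0,0,0],50],
    [[0.01,-0.008,-0.005],[0,0,0],50],
    [[0.025,-0.021,0],[0,0,0],50],
    [[0.03,-0.025,0],[0,0,0],50],
    [[0.03,-0.025,0],[0,0,0],50],
    [[0.03,-0.025,0],[0,0,0],50],
    [[0.03,-0.025,0],[0,0,0],50],
    [[0.03,-0.025,0],[0,0,0],50],
    [[0.03,-0.025,0],[0,0,0],50],
    [[0.025,-0.021,0],[0,0,0],50],
    [[0.019,-0.017,0],[0,0,0],50],
    [[0,0,0],[0,0,0.1],50],
    [[0,0,0],[0,0,0.1],50],
    [[0,0,0],[0,0,0.092],50],
    [[0,0,0],[0,0,0],50],
    [[0,0,0],[0,0,0],50],
  ],
)

```text
clock: 5.2
eef_pos: [575.7, 14.2, 113.7]
tcp_rot: [-3.141, 0.001, 0.176]
contact_force: [-0.2, 0.7, -1.7]
opening: 0.738
```

```bash
python3 go.py 577 13.2 50 .172; python3 - <<'E'
from rig import *;import cv2
a=grab_frame("scene")["pixels"][140:340,150:390,::-1].copy()
cv2.imwrite("pics/g2.png",cv2.resize(a,None,fx=2.5,fy=2.5))
E
```

```text
t 5.2 pos [575.7  14.2 113.7] rot [-3.1413e+00  1.0000e-03  1.7570e-01] open 0.738 F [-0.2  0.7 -1.7] j6 1.42
shift now-axes [ 1.2  1.3 63.7] target-axes [ 1.1  1.2 63.7] turn [-0.0003  0.001   0.0037]
```

View pics/g2.png

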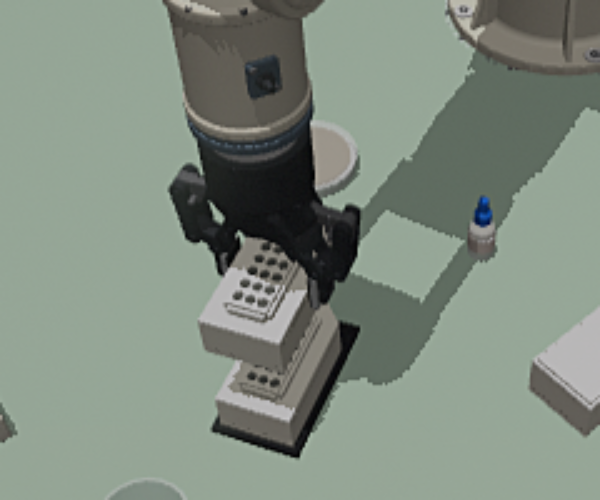

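The plate hangs level over the base, cut ends the same way. The seated TCP height should be about 49.

Emit:
play_rows(
  moves=[
    [[0.001,0.001,0.01],[0,0,0.003],50],
    [[0,0,0.02],[0,0,0],50],
    [[0,0,0.015],[0,0,0],50],
    [[0,0,0.006],[0,0,0],50],
    [[0,0,0.003],[0,0,0],50],
    [[0,0,0.003],[0,0,0],50],
    [[0,0,0.003],[0,0,0],50],
    [[0,0,0],[0,0,0],50],
    [[0,0,0],[0,0,0],50],
  ],
)

```text
clock: 6.15
eef_pos: [577.6, 12.9, 54.6]
tcp_rot: [3.142, -0.001, 0.17]
contact_force: [1.3, -0.1, -1.2]
opening: 0.743
```

Emit:
play_rows(
  moves=[
    [[0,0,0.0015],[0,0,0],50],
    [[0,0,0.0015],[0,0,0],50],
    [[0,0,0.001],[0,0,0],50],
    [[0,0,0],[0,0,0],50],
    [[0,0,0],[0,0,0],50],
  ],
)

```text
clock: 6.65
eef_pos: [577.4, 12.8, 50.2]
tcp_rot: [-3.142, 0.0, 0.17]
contact_force: [-0.2, -0.4, -1.3]
opening: 0.748
```

Emit:
play_rows(
  moves=[
    [[0,0,0.001],[0,0,0],50],
    [[0,0,0.0005],[0,0,0],50],
    [[0,0,0],[0,0,0],50],
  ],
)

```text
clock: 6.95
eef_pos: [577.5, 12.9, 49.4]
tcp_rot: [3.142, -0.0, 0.17]
contact_force: [-2.0, -0.3, 6.3]
opening: 0.745
```

Contact came at the expected height (49.4), with the load rising by about 7.5 N. Now I release gently and rise.

Emit:
play_rows(
  moves=[
    [[0,0,0],[0,0,0],78],
    [[0,0,0],[0,0,0],85],
    [[0,0,0],[0,0,0],100],
    [[0,0,0],[0,0,0],100],
    [[0,0,0],[0,0,0],100],
    [[0,0,-0.01],[0,0,0],100],
    [[0,0,-0.03],[0,0,0],100],
    [[0,0,-0.04],[0,0,0],100],
    [[0,0,-0.04],[0,0,0],100],
    [[0,0,-0.02],[0,0,0],100],
    [[0,0,0],[0,0,0],100],
  ],
)

```text
clock: 8.05
eef_pos: [579.6, 12.9, 193.0]
tcp_rot: [3.141, -0.007, 0.17]
contact_force: [-0.1, -0.6, -0.9]
opening: 1.001
```

```bash
python3 go.py 439.3 245.6 150 -.315
```

```text
t 8.05 pos [579.6  12.9 193. ] rot [ 3.1406 -0.0066  0.1698] open 1.001 F [-0.1 -0.6 -0.9] j6 1.42
shift now-axes [ -99.2 -253.1   42.1] target-axes [-205.5 -177.8   43. ] turn [-0.0006 -0.0067  0.4848]
```

Emit:
play_rows(
  moves=[
    [[-0.005,-0.013,0],[0,0,0.05],100],
    [[0,0,0],[0,0,0.145],100],
    [[0,0,0],[0,0,0.145],100],
    [[0,0,0],[0,0,0.145],100],
    [[-0.03,-0.028,0.005],[0,0,0],100],
    [[-0.03,-0.027,0.005],[0,0,0],100],
    [[-0.03,-0.027,0.005],[0,0,0],100],
    [[-0.03,-0.027,0.005],[0,0,0],100],
    [[-0.03,-0.027,0.005],[0,0,0],100],
    [[-0.03,-0.025,0.01],[0,0,0],100],
    [[-0.015,-0.01,0.005],[0,0,0],100],
    [[0,0,0],[0,0,0],100],
    [[0,0,0],[0,0,0],100],
  ],
)

```text
clock: 9.35
eef_pos: [437.6, 247.6, 148.4]
tcp_rot: [3.141, 0.0, -0.314]
contact_force: [0.1, -0.5, 1.1]
opening: 1.001
```

```bash
python3 go.py 439.3 245.6 5 -.315; python3 - <<'E'
from rig import *;import cv2;from fit import *
F={n:grab_frame(n) for n in("scene","top")}
b=np.array([577,13.2,.172])
for p0,nm in((b,"plate"),):
    sd={n:proj(F[n],np.array([[577,13.2,67]]))[0] for n in F}
    M=np.r_[model("plate",44)]
    def m(f,s): return mask(f,s,50)
    # whole stack silhouette: union model base + plate at fixed base pose
    cs=[]
    for n in F:
        im=F[n]["pixels"][:,:,::-1].copy()
        u=np.round(sd[n]).astype(int)
        c=cv2.resize(im[u[1]-50:u[1]+50,u[0]-50:u[0]+50],None,fx=4,fy=4,interpolation=cv2.INTER_CUBIC)
        h=(hull(F[n],M,b).reshape(-1,2)-u+50.5)*4;cv2.polylines(c,[h.astype(np.int32)],True,(0,0,255),1);cs.append(c)
    cv2.imwrite("pics/s1.png",np.hstack(cs))
E
```

```text
t 9.35 pos [437.6 247.6 148.4] rot [ 3.1407e+00  4.0000e-04 -3.1390e-01] open 1.001 F [ 0.1 -0.5  1.1] j6 2.4
shift now-axes [  2.3   1.3 143.4] target-axes [  2.3   1.4 143.4] turn [0.0009 0.0004 0.0011]
```

View pics/s1.png

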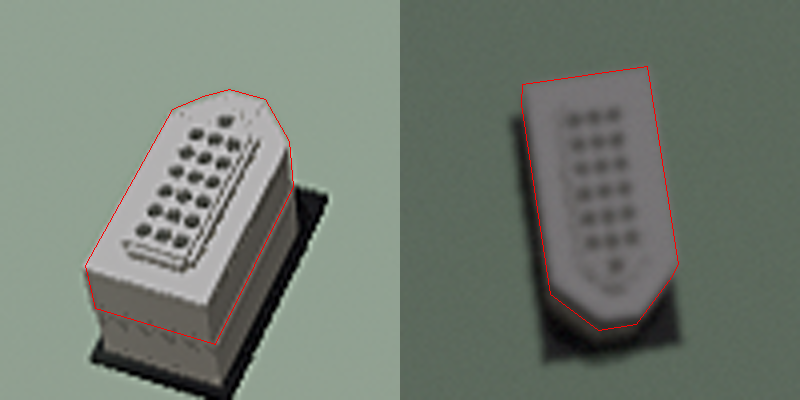

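The plate sits flush on the base. Its outline matches the predicted seated pose in both views, cut ends aligned, and the seam in the scene crop (about (150,325)) follows the predicted lower edge. Next I grasp the lid.

Emit:
play_rows(
  moves=[
    [[0.0023,0.0013,0.018],[0,0,0],100],
    [[0,0,0.03],[0,0,0],100],
    [[0,0,0.03],[0,0,0],100],
    [[0,0,0.025],[0,0,0],100],
    [[0,0,0.02],[0,0,0],100],
    [[0,0,0.014],[0,0,0],100],
    [[0,0,0.006],[0,0,0],100],
    [[0,0,0],[0,0,0],100],
    [[0,0,0],[0,0,0],80],
    [[0,0,0],[0,0,0],70],
    [[0,0,0],[0,0,0],50],
    [[0,0,0],[0,0,0],50],
    [[0,0,0],[0,0,0],50],
    [[0,0,0],[0,0,0],50],
    [[0,0,0],[0,0,0],50],
  ],
)

```text
clock: 10.95
eef_pos: [440.4, 246.2, 6.9]
tcp_rot: [-3.14, -0.001, -0.315]
contact_force: [-0.1, -1.6, 6.9]
opening: 0.744
```

```bash
python3 go.py 577 13.2 150 .172
```

```text
t 10.95 pos [440.4 246.2   6.9] rot [-3.1404e+00 -1.3000e-03 -3.1520e-01] open 0.744 F [-0.1 -1.6  6.9] j6 2.39
shift now-axes [ 202.3  179.  -143. ] target-axes [  94.7  253.  -143.1] turn [-0.0009 -0.0016 -0.4872]
```

Emit:
play_rows(
  moves=[
    [[0,0,-0.005],[0,0,0],50],
    [[0,0,-0.02],[0,0,0],50],
    [[0,0,-0.035],[0,0,0],50],
    [[0,0,-0.04],[0,0,0],50],
    [[0,0,-0.03],[0,0,0],50],
    [[0.01,0.009,-0.013],[0,0,0],50],
    [[0.025,0.022,0],[0,0,0],50],
    [[0.03,0.026,0],[0,0,0],50],
    [[0.03,0.026,0],[0,0,0],50],
    [[0.03,0.027,0],[0,0,0],50],
    [[0.03,0.027,0],[0,0,0],50],
    [[0.025,0.022,0],[0,0,0],50],
    [[0.023,0.02,0],[0,0,0],50],
    [[0,0,0],[0,0,-0.1],50],
    [[0,0,0],[0,0,-0.13],50],
    [[0,0,0],[0,0,-0.13],50],
    [[0,0,0],[0,0,-0.127],50],
    [[0,0,0],[0,0,0],50],
    [[0,0,0],[0,0,0],50],
  ],
)

```text
clock: 12.85
eef_pos: [576.8, 12.2, 148.3]
tcp_rot: [-3.142, 0.001, 0.168]
contact_force: [0.1, 0.3, -1.8]
opening: 0.742
```

```bash
python3 go.py 577.9 13.4 88.9 .172; python3 - <<'E'
from rig import *;import cv2
a=grab_frame("scene")["pixels"][120:340,150:390,::-1].copy()
cv2.imwrite("pics/g3.png",cv2.resize(a,None,fx=2.5,fy=2.5))
E
```

```text
t 12.85 pos [576.8  12.2 148.3] rot [-3.1415e+00  8.0000e-04  1.6790e-01] open 0.742 F [ 0.1  0.3 -1.8] j6 1.42
shift now-axes [ 1.3 -1.  59.4] target-axes [ 1.2 -1.  59.4] turn [-0.      0.0008 -0.0041]
```

View pics/g3.png

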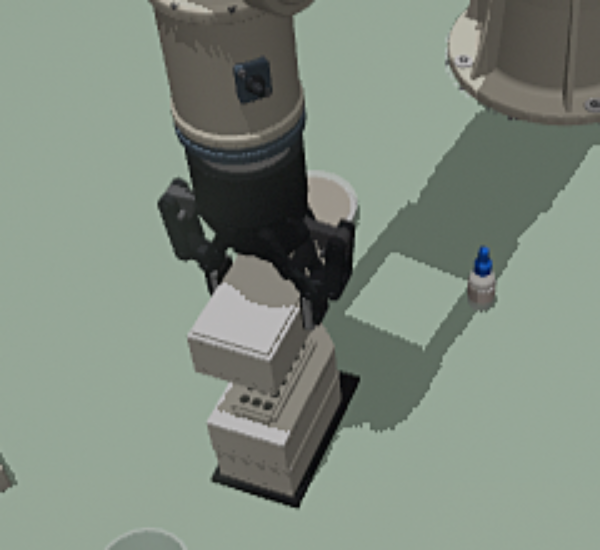

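The lid is level and aligned over the stack, seam at its front edge parallel to the plate below. The expected seated TCP z is about 88.9.

Emit:
play_rows(
  moves=[
    [[0.001,-0.001,0.01],[0,0,-0.004],50],
    [[0,0,0.02],[0,0,0],50],
    [[0,0,0.014],[0,0,0],50],
    [[0,0,0.006],[0,0,0],50],
    [[0,0,0.003],[0,0,0],50],
    [[0,0,0.0015],[0,0,0],50],
    [[0,0,0.0015],[0,0,0],50],
    [[0,0,0],[0,0,0],50],
    [[0,0,0],[0,0,0],50],
  ],
)

```text
clock: 13.8
eef_pos: [578.3, 13.9, 93.2]
tcp_rot: [3.141, -0.001, 0.176]
contact_force: [-0.3, -0.6, -0.3]
opening: 0.743
```

Emit:
play_rows(
  moves=[
    [[0,0,0.001],[0,0,0],50],
    [[0,0,0.0005],[0,0,0],50],
    [[0,0,0],[0,0,0],50],
    [[0,0,0],[0,0,0],50],
  ],
)

```text
clock: 14.2
eef_pos: [578.0, 13.9, 91.3]
tcp_rot: [3.142, 0.0, 0.176]
contact_force: [0.8, -0.2, -1.0]
opening: 0.739
```

Emit:
play_rows(
  moves=[
    [[0,0,0.001],[0,0,0],50],
    [[0,0,0.0007],[0,0,0],50],
    [[0,0,0],[0,0,0],50],
    [[0,0,0],[0,0,0],50],
  ],
)

```text
clock: 14.6
eef_pos: [577.9, 13.9, 89.5]
tcp_rot: [-3.142, 0.0, 0.176]
contact_force: [0.4, -0.5, -0.6]
opening: 0.741
```

Emit:
play_rows(
  moves=[
    [[0,0,0.0005],[0,0,0],50],
    [[0,0,0.0003],[0,0,0],50],
    [[0,0,0],[0,0,0],50],
  ],
)

```text
clock: 14.9
eef_pos: [578.0, 14.0, 89.0]
tcp_rot: [3.142, -0.0, 0.176]
contact_force: [-1.1, 0.0, 1.1]
opening: 0.742
```

Contact is just starting at 89.0. I press slightly more, release, rise and back away.

Emit:
play_rows(
  moves=[
    [[0,0,0.0005],[0,0,0],50],
    [[0,0,0],[0,0,0],50],
    [[0,0,0],[0,0,0],78],
    [[0,0,0],[0,0,0],85],
    [[0,0,0],[0,0,0],100],
    [[0,0,0],[0,0,0],100],
    [[0,0,0],[0,0,0],100],
    [[0,0,-0.01],[0,0,0],100],
    [[0,0,-0.03],[0,0,0],100],
    [[0,0,-0.04],[0,0,0],100],
    [[0,0,-0.04],[0,0,0],100],
    [[-0.03,-0.03,-0.02],[0,0,0],100],
    [[-0.04,-0.04,0],[0,0,0],100],
    [[-0.04,-0.04,0],[0,0,0],100],
    [[-0.04,-0.04,0],[0,0,0],100],
    [[-0.03,-0.03,0],[0,0,0],100],
    [[0,0,0],[0,0,0],100],
    [[0,0,0],[0,0,0],100],
  ],
)

```text
clock: 16.7
eef_pos: [385.3, 149.0, 229.2]
tcp_rot: [-3.141, -0.002, 0.178]
contact_force: [1.2, -0.2, -0.4]
opening: 0.999
```

```bash
python3 go.py 577 13 200 .172; python3 - <<'E'
from rig import *;import cv2;from fit import *
F={n:grab_frame(n) for n in("scene","top")}
b=np.array([577,13.2,.172]);M=model("lid",82);cs=[]
for n in F:
    im=F[n]["pixels"][:,:,::-1].copy();u=np.round(proj(F[n],np.array([[577,13.2,90]]))[0]).astype(int)
    c=cv2.resize(im[u[1]-50:u[1]+50,u[0]-50:u[0]+50],None,fx=4,fy=4,interpolation=cv2.INTER_CUBIC)
    h=(hull(F[n],M,b).reshape(-1,2)-u+50.5)*4;cv2.polylines(c,[h.astype(np.int32)],True,(0,0,255),1);cs.append(c)
cv2.imwrite("pics/s2.png",np.hstack(cs))
E
```

```text
t 16.7 pos [385.3 149.  229.2] rot [-3.1415e+00 -1.9000e-03  1.7810e-01] open 0.999 F [ 1.2 -0.2 -0.4] j6 1.76
shift now-axes [164.5 167.8  29.5] target-axes [165.6 166.8  29.2] turn [-0.0001 -0.0019  0.0061]
```

View pics/s2.png

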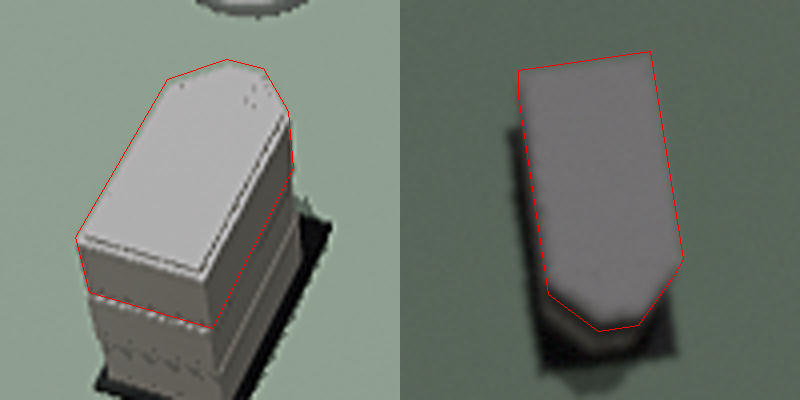

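The lid outline matches the predicted seated pose in both views. It is level, with the cut corners over those below.

```bash
python3 -c "
from rig import *
print(sign_off())"
```

```text
the job is handed in; nothing more can be done
None
```

I stacked the loose cut-corner plate on the base plate and put the off-white cut-corner lid on top. I let both go while they were resting on the part below, and handed the job in at about 17 s of the 54 s allowed; no verdict was reported.

- **Seating height:** both parts met resistance where expected. The TCP was at 49.4 mm for the plate (49.3 predicted) and 89.0 mm for the lid (88.9 predicted). The lid's contact reading was light, about 2 N before a final 0.5 mm press.
- **Camera check:** after release, the plate and the lid each matched their predicted seated outlines in both camera views to within a few mm. They looked level, with cut corners over cut corners. This was by eye on enlarged crops, not a fresh fit.
- **Clearance:** the gripper was open and well clear of the stack at hand-in.
- **Failed checks:** none failed or disagreed.

I did not touch the square-cornered plate and lid or the red and turquoise lids.

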